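# Transfer the reagent bottles in reverse order

## Task

The next group works through the tests backwards, so move the four amber bottles from the full rack into the empty rack in reverse order: the bottle nearest the upright end plate of the full rack goes into the pocket farthest from the upright end plate of the other rack, and so on, so that the one farthest from the plate ends up nearest to it. Set each bottle down gently, standing upright on the floor of its own pocket, and never let one topple or drop.

Things in the scene. Friction and masses are not known exactly. Their poses are not given: they have to be found in the camera images.
- bottle_tall_mid (a point): Tall slim round amber glass bottle with a narrow round black screw cap: 120 mm high, straight round body 40 mm across from its foot up to 90 mm, then a sloping shoulder to 102 mm, cap 27 mm across on top. About 170 g, closed. The point lies on its upright axis, half-way up (60 mm above its foot). z is up.
- bottle_squat_mid (a point): Short wide round amber glass jar with a wide black cap: 85 mm high, straight round body 48 mm across from its foot up to 62 mm, short shoulder to 67 mm, cap 44 mm across on top. About 160 g, closed. The point lies on its upright axis, half-way up (42.5 mm above its foot). z is up.
- bottle_square_mid (a point): Square amber glass bottle with a narrow round black cap: 100 mm high, square body 40 by 40 mm from its foot up to 76 mm (rounded edges), then a 30 mm square shoulder to 82 mm, cap 27 mm across; its x and y axes are square to its flat sides. About 180 g, closed. The point lies on its upright axis, half-way up (50 mm above its foot). z is up.
- bottle_dropper_mid (a point): Small round amber glass dropper bottle with a thin black rubber bulb on top: 106 mm high, straight round body 38 mm across from its foot up to 72 mm, shoulder to 80 mm, black collar 22 mm across to 90 mm, then the bulb, 15 mm across. About 120 g, closed. The point lies on its upright axis, half-way up (53 mm above its foot). z is up.
- cradle_tall: One of four identical square white open cradles, 70 by 70 mm outside and 64 by 64 mm inside, fixed on the full rack: the one in which bottle_tall stands at the start. Floor 3 mm thick, rim 20 mm above its origin, which is the centre of its underside. It stays where it is when the bottle is taken.
- cradle_squat: One of four identical square white open cradles, 70 by 70 mm outside and 64 by 64 mm inside, fixed on the full rack: the one in which bottle_squat stands at the start. Floor 3 mm thick, rim 20 mm above its origin, which is the centre of its underside. It stays where it is when the bottle is taken.
- cradle_square: One of four identical square white open cradles, 70 by 70 mm outside and 64 by 64 mm inside, fixed on the full rack: the one in which bottle_square stands at the start. Floor 3 mm thick, rim 20 mm above its origin, which is the centre of its underside. It stays where it is when the bottle is taken.
- cradle_dropper: One of four identical square white open cradles, 70 by 70 mm outside and 64 by 64 mm inside, fixed on the full rack: the one in which bottle_dropper stands at the start. Floor 3 mm thick, rim 20 mm above its origin, which is the centre of its underside. It stays where it is when the bottle is taken.
- full_rack: The rack that holds the four bottles at the start. White base 306 x 84 x 6 mm, fixed, with an upright end plate (56 mm high) at its +x end only. Origin: centre of its underside, on the table; x runs along the row to the end plate, z up. The four cradles stand on it, centres at x = -108, -36, +36 and +108 mm, y = 0 (which is where changes); the bottles' feet are 9 mm above the table.
- empty_rack: The rack that is empty at the start. White base 306 x 84 x 6 mm, fixed, with an upright end plate (56 mm high) at its +x end only. Origin: centre of its underside, on the table; x runs along the row to the end plate, z up. Four square open pockets, 64 x 64 mm inside, walls 3 mm, centres at x = -108, -36, +36 and +108 mm, y = 0; floors 9 mm and rims 26 mm above the table.

How it is judged:
By the outcome, as a careful person would: the job done as asked, in the order asked, and still so for the second after the job is handed in, with the robot touching nothing.
It also fails if it takes over 122 s, if anything falls off the work surface, if the arm or the gripper's body presses on something with over 40 N, if the wrist force passes 120 N, or if a joint passes its speed limit or range.

## Robot

A 6-joint arm with a two-finger parallel gripper is mounted at the origin on the work surface. World frame = base frame: x ahead of the robot, y to its left, z up, the work surface at z = 0. Lengths are in m, angles in rad, forces in N, time in s.
With the tool pointing down it reaches from about 0.375 to 0.9 m from the base axis. Payload 3.1 kg.
Tool frame: the origin (TCP) lies between the finger pads; the fingertips stand robot.tip_extent ahead of it and the grasp point (between the pads) lies 3 mm ahead of it (robot.tip_extent is the distance from the TCP to the fingertips, in m); z points along the fingers, x is the direction in which the jaws open and shut, and the axes are right-handed (so a half turn about z gives the same grasp; the last joint's range is limited). The gripper opens to 87 mm and grips with 3 to 60 N. Pads are 19 mm wide; open, the fingers measure 117 mm over their backs; the gripper's body (75 mm by 190 mm) begins 51 mm behind the grasp point.
Start: joints at [-1.524, 0.527, 1.433, -0, 1.181, -0.178], TCP at [0.139, -0.609, 0.245] pointing down, gripper open.
Joint ranges: [-3.08, 3.08], [-0.75, 2.2], [0.22, 2.44], [-1.43, 4.57], [0, 2.65], [-2.85, 2.85]. Speed limits (rad/s): [2.79, 2.79, 3.14, 3.14, 3.14, 3.14].

## Interface

Orientations are given as a unit quaternion [x, y, z, w].
In Python, from rig import robot, cams gives the robot as it stands.
- The arm moves only by the tool carry_out, never from a script. Its argument "steps" is a list of rows, each a list of 3 entries, a list of its own where there are three numbers: the shift along the world's x, y, z in cm, then the turn about the world's z in degrees, then the closure, from 0 (fully open) to 1 (shut). In form: [[[dx, dy, dz], spin, fingers], ...]. A call has 1 to 10 rows; each row shifts and turns the pose as measured when the row begins; what a row does not reach is not made up. A row lasts 1/10 s, in which the tool goes at most 50 mm and 8.59 degrees, less where a joint would pass 70% of its speed; a pose out of reach is approached as far as the arm can. A call with a gripper value outside its range is refused whole. The fingers move at their own pace and stop on an object; "squeeze" is the grip in N (left out, the last holds). Time passes only in rows, so rows that do not move let the fingers close. It gives the time, the measured TCP pose, the force and the opening at its end, in the units of the state.
- robot.get_obs(): the state, without advancing time (a new reading comes with each control period).
- cams.camera(name): name is "scene" or "top" or "wrist"; returns a dict with "pixels" (420x560x3 uint8, red, green, blue), "fx", "fy", "cx", "cy" (pixels), "k1" (the pictures are not rectified: a ray, as slopes to the right and down, at radius r is drawn at 1 + k1 r^2 times it, then the intrinsics apply), "eye" and "rotation" of the camera in the world. Camera axes: x right, y up, looking along -z (the intrinsics and any distortion apply to the point x, -y, -z); pixel columns grow to the right and rows downward; lengths in m; the calibration is good to about 2 mm. A picture is of the moment at which its call begins. There is no depth.
- robot.hand_in(): hands the job in, once; it reports no verdict.
The state is a dict: "time": time; "q": joint angles; "joint_velocities": joint speeds; "joint_torque": joint torques, N m; "position": TCP position; "tool_rot": TCP orientation; "ft_force": force on the tool from outside, world axes, zero at the start; "moment": the same for the moment, N m; "grip_width": finger opening in m.
Only numpy, scipy, OpenCV 4.12 (cv2) and the standard library are available. Lean on these libraries where they do the work, as an engineer would, in place of code of your own. Each camera call takes 0.05 s, during which the arm holds its last target. There are 200 camera calls.

## Working session

There is one attempt and no reset: what is moved stays moved. The work goes in short steps, Python scripts to look and compute and a tool call to move; the robot and the scene stay as the last step left them, time stands still between calls to the robot, and variables do not carry over. Pictures are saved under pics/ and viewed, about 12 in all and at most 16, crops included, and the job is handed in when it is done.

Besides the shell and the picture viewer there is one more tool, called after "Request:" as name([rows], argument=value, ...), one row to a line, values as JSON. carry_out: Moves the arm, as the interface text tells. Its arguments: {"type":"object","properties":{"steps":{"type":"array"},"squeeze":{"type":"number"}},"required":["steps"]}

```bash
ls; mkdir -p pics; python3 - <<'E'
from rig import robot,cams
import cv2
print(robot.get_obs(), robot.tip_extent)
for n in ("scene","top"):
    c=cams.camera(n); cv2.imwrite(f"pics/{n}0.png",c["pixels"][:,:,::-1]); print(n,{k:v for k,v in c.items() if k!="pixels"})
E
```

```text
pics
{'time': 0.0, 'q': array([-1.52447522e+00,  5.28455299e-01,  1.43390191e+00, -4.37145963e-05,
        1.18137080e+00, -1.78484897e-01]), 'joint_velocities': array([-0.00120634,  0.00080771,  0.00037761, -0.00014209,  0.00067012,
        0.00112885]), 'joint_torque': array([ 8.37607786e-05, -4.40039492e+01, -1.76592690e+01,  6.31551608e-02,
        5.82008378e-02, -1.70924523e-04]), 'position': array([ 0.1393178 , -0.60857584,  0.24357838]), 'tool_rot': array([ 7.81962940e-01, -6.23324008e-01, -7.18665345e-04, -7.89849752e-04]), 'ft_force': array([-0.71691795,  0.84320826,  0.03934131]), 'moment': array([-0.01394691, -0.05386136, -0.01369461]), 'grip_width': 0.08663940099853604} 0.022
scene {'fx': 399.0834119787295, 'fy': 399.0834119787295, 'cx': 281.2645159173807, 'cy': 218.09373023347322, 'k1': -0.04031541449847434, 'eye': array([ 1.02171207, -0.46320988,  0.50178966]), 'rotation': array([0.4457968 , 0.18643536, 0.34306916, 0.80548781])}
top {'fx': 383.808997120593, 'fy': 383.808997120593, 'cx': 281.8202773814265, 'cy': 207.62151380105212, 'k1': -0.0959094071775857, 'eye': array([ 0.38640719, -0.01709076,  0.80971361]), 'rotation': array([-0.07408654,  0.08373692,  0.73620931, -0.66745425])}
```

View pics/scene0.png

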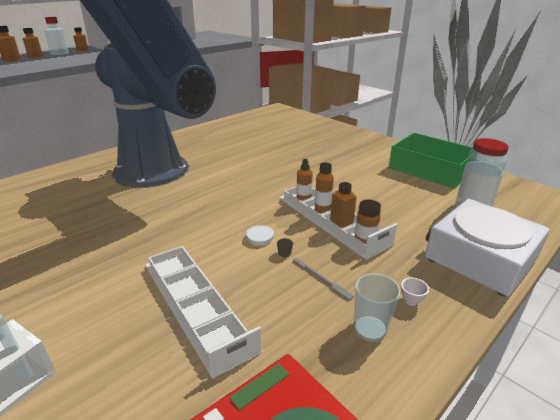

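View pics/top0.png

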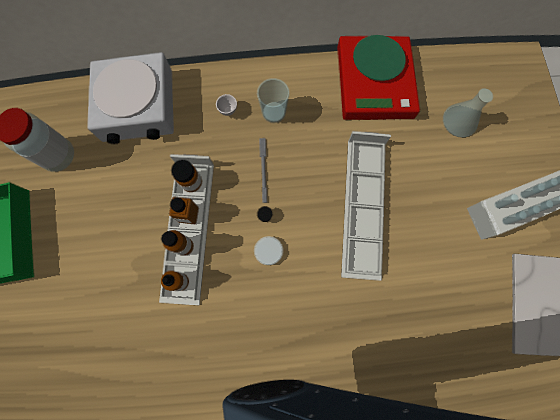

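The top view shows the full rack at left (plate at the top edge, ~(190,158)) with, from the plate: squat (185,172), square (181,207), tall (177,240), dropper (173,279). The empty rack is at right with its plate at ~(370,135). I'll enlarge both racks to pick points.

```bash
cat > h.py <<'E'
import numpy as np, cv2
from scipy.spatial.transform import Rotation as R
from rig import robot,cams
def ray(c,u,v):
    K=np.array([[c["fx"],0,c["cx"]],[0,c["fy"],c["cy"]],[0,0,1]])
    p=cv2.undistortPoints(np.array([[[u,v]]],float),K,np.array([c["k1"],0,0,0.]))[0,0]
    return R.from_quat(c["rotation"]).apply([p[0],-p[1],-1])
def onz(c,u,v,z):
    d=ray(c,u,v); e=np.array(c["eye"]); return e+d*(z-e[2])/d[2]
def proj(c,P):
    K=np.array([[c["fx"],0,c["cx"]],[0,c["fy"],c["cy"]],[0,0,1]])
    q=R.from_quat(c["rotation"]).inv().apply(np.atleast_2d(P)-c["eye"])*[1,-1,-1]
    return cv2.projectPoints(q[:,None,:],np.zeros(3),np.zeros(3),K,np.array([c["k1"],0,0,0.]))[0][:,0]
def crop(c,name,x0,y0,w,h,s):
    im=cv2.resize(c["pixels"][y0:y0+h,x0:x0+w,::-1],None,fx=s,fy=s,interpolation=cv2.INTER_CUBIC); cv2.imwrite(f"pics/{name}.png",im)
def state():
    o=robot.get_obs(); r=R.from_quat(o["tool_rot"]).as_matrix()
    print("t",round(o["time"],2),"pos",o["position"].round(4),"jaw yaw",np.degrees(np.arctan2(r[1,0],r[0,0])).round(2),"z",r[:,2].round(3),"w",round(o["grip_width"],4),"F",o["ft_force"].round(1),"q6",o["q"].round(2)); return o
E
python3 - <<'E'
from h import *
c=cams.camera("top")
a=c["pixels"][120:320,150:230,::-1];b=c["pixels"][120:320,325:405,::-1]
cv2.imwrite("pics/c1.png",cv2.resize(np.hstack([a,b]),None,fx=3,fy=3,interpolation=cv2.INTER_CUBIC))
E
```

```text
(no output)
```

View pics/c1.png

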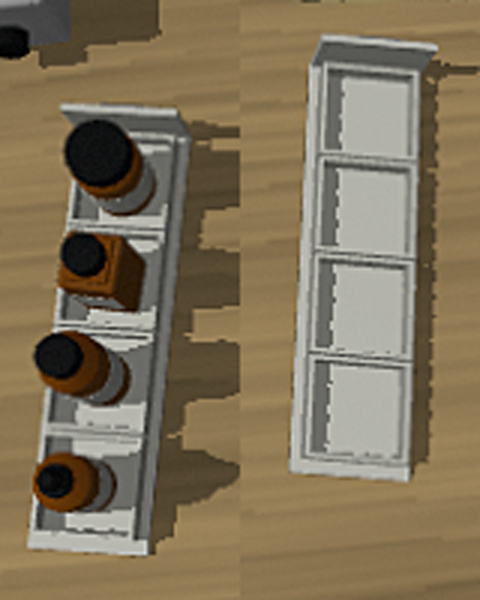

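Crop: cap tops at squat (102,152), square (82,255), tall (58,354), dropper (53,482). In the empty rack, the divider rims run (320,158)-(415,163), (315,255)-(411,260) and (309,355)-(406,360).

```bash
python3 - <<'E'
from h import *
c=cams.camera("top")
caps={"squat":(102,152,.094),"square":(82,255,.109),"tall":(58,354,.129),"dropper":(53,482,.115)}
P=[]
for k,(x,y,z) in caps.items():
    p=onz(c,150+x/3,120+y/3,z);P.append(p);print(k,p.round(4))
P=np.array(P)[:,:2];print(np.linalg.norm(np.diff(P,axis=0),axis=1),"yaw",np.degrees(np.arctan2(*(P[0]-P[3])[::-1])))
D=[((320,158),(415,163)),((315,255),(411,260)),((309,355),(406,360))]
Q=[]
for a,b in D:
    pa,pb=[onz(c,325+(x-240)/3,120+y/3,.026) for x,y in(a,b)];Q.append((pa+pb)/2);print(((pa+pb)/2).round(4),np.linalg.norm(pa-pb).round(4))
Q=np.array(Q)[:,:2];print(np.linalg.norm(np.diff(Q,axis=0),axis=1),"yaw",np.degrees(np.arctan2(*(Q[0]-Q[2])[::-1])))
for x,y in((290,472),(410,480)):print("near base corner",onz(c,325+(x-240)/3,120+y/3,.003).round(4))
d=(Q[0]-Q[2])/np.linalg.norm(Q[0]-Q[2])
for s in(-.108,-.036,.036,.108):print(s,(Q.mean(0)+d*s).round(4),np.linalg.norm(Q.mean(0)+d*s))
state()
E
```

```text
squat [0.6416 0.1493 0.094 ]
square [0.5694 0.1612 0.109 ]
tall [0.5045 0.173  0.129 ]
dropper [0.4297 0.1831 0.115 ]
[0.07311233 0.06598572 0.07551341] yaw -9.059181703348242
[ 0.6209 -0.2276  0.026 ] 0.0687
[ 0.5505 -0.2137  0.026 ] 0.0681
[ 0.4808 -0.1997  0.026 ] 0.0674
[0.07177031 0.07113365] yaw -11.281228332459756
near base corner [ 0.4089 -0.1467  0.003 ]
near base corner [ 0.3945 -0.2296  0.003 ]
-0.108 [ 0.4448 -0.1925] 0.4846947772370006
-0.036 [ 0.5154 -0.2066] 0.5552947395538036
0.036 [ 0.586  -0.2207] 0.6262135965239236
0.108 [ 0.6566 -0.2348] 0.6973540629886144
t 0.2 pos [ 0.1393 -0.6088  0.2439] jaw yaw -77.12 z [-0.     0.001 -1.   ] w 0.087 F [-1.   1.  -0.1] q6 [-1.52  0.53  1.43 -0.    1.18 -0.18]
```

Request:
carry_out([
  [[2.1, 3.85, 0.4], -1.1, 0],
  [[2.1, 3.85, 0.4], -1.1, 0],
  [[2.1, 3.85, 0.4], -1.1, 0],
  [[2.1, 3.85, 0.4], -1.1, 0],
  [[2.1, 3.85, 0.4], -1.1, 0],
  [[2.1, 3.85, 0.4], -1.1, 0],
  [[2.1, 3.85, 0.4], -1.1, 0],
  [[2.1, 3.85, 0.4], -1.1, 0],
  [[2.1, 3.85, 0.4], -1.1, 0],
  [[2.1, 3.85, 0.4], -1.1, 0],
], squeeze=15)

```text
time: 1.2
position: [0.3508, -0.2146, 0.2831]
tool_rot: [0.711, -0.703, 0.001, 0.0]
ft_force: [-0.0, 0.0, -0.2]
grip_width: 0.0873
```

Request:
carry_out([
  [[2.0, 3.8, 0.2], -1, 0],
  [[2.0, 3.8, 0.2], -1, 0],
  [[2.0, 3.8, 0.2], -1, 0],
  [[2.0, 3.8, 0.2], -1, 0],
  [[2.0, 3.8, 0.2], -1, 0],
  [[2.0, 3.8, 0.2], -1, 0],
  [[2.0, 3.8, 0.2], -1, 0],
  [[2.0, 3.8, 0.2], -1, 0],
  [[2.0, 3.8, 0.2], -1, 0],
  [[1.0, 3, 0.2], -1, 0],
])

```text
time: 2.2
position: [0.5465, 0.1762, 0.305]
tool_rot: [-0.645, 0.764, -0.003, 0.0]
ft_force: [0.1, 0.0, 0.4]
grip_width: 0.0868
```

```bash
python3 - <<'E'
from h import *
state(); c=cams.camera("wrist"); cv2.imwrite("pics/w1.png",c["pixels"][:,:,::-1]); print(c["eye"],c["fx"])
E
```

```text
t 2.2 pos [0.5465 0.1762 0.305 ] jaw yaw -99.61 z [ 0.005 -0.004 -1.   ] w 0.0868 F [0.1 0.  0.4] q6 [ 0.12  0.39  1.49 -0.01  1.25  1.86]
[0.61281562 0.16563271 0.44492672] 336.4397293177684
```

View pics/w1.png

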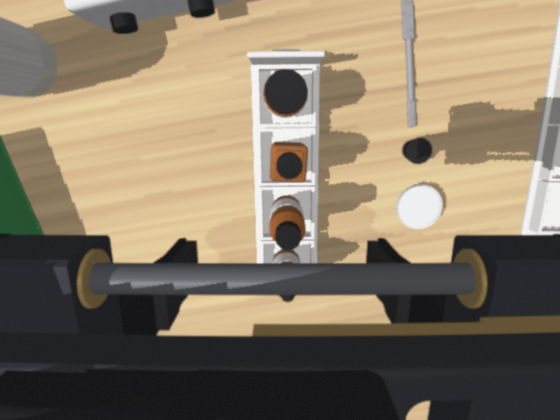

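The wrist view shows the squat cap at (286,93), the square cap at (289,164) with its body edges square to the picture, and the tall cap at (288,235). The dropper is partly hidden. The rack runs straight up the picture, with the left rim at x≈258 and the right rim at x≈316.

```bash
python3 - <<'E'
from h import *
c=cams.camera("wrist")
for n,u,v,z in(("squat",286,93,.094),("square",289,164,.109),("tall",288,235,.129),("rimL72",258,127,.026),("rimR72",316,127,.026),("rimL0",259,185,.026),("rimR0",315.5,185,.026),("rimL-72",261,240,.026),("rimR-72",315.5,240,.026)):
    print(n,onz(c,u,v,z).round(4))
im=c["pixels"][40:280,230:340,::-1]
cv2.imwrite("pics/w1c.png",cv2.resize(im,None,fx=2.5,fy=2.5,interpolation=cv2.INTER_CUBIC))
E
```

```text
squat [0.6451 0.1599 0.094 ]
square [0.5765 0.1683 0.109 ]
tall [0.5099 0.1805 0.129 ]
rimL72 [0.6179 0.198  0.026 ]
rimR72 [0.6063 0.1286 0.026 ]
rimL0 [0.5475 0.2096 0.026 ]
rimR0 [0.5358 0.1393 0.026 ]
rimL-72 [0.4751 0.2202 0.026 ]
rimR-72 [0.4633 0.1496 0.026 ]
```

View pics/w1c.png

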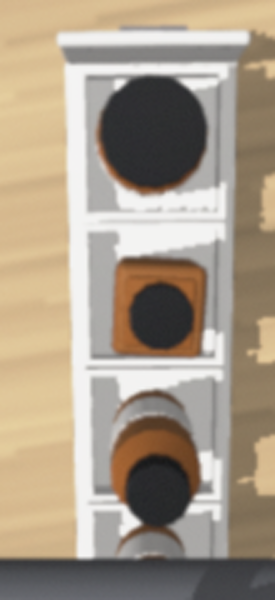

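```bash
python3 - <<'E'
from h import *
c=cams.camera("wrist")
f=lambda x,y,z:onz(c,230+x/2.5,40+y/2.5,z)
for n,x,y,z in(("squat",153,131,.094),("square",161,314,.109),("tall",157,490,.129)): print(n,f(x,y,z).round(4))
m=[f(152.5,218,.026),f(153,364,.026),f(154,500,.026)]
print(np.round(m,4)); d=m[0]-m[2];yaw=np.arctan2(d[1],d[0]);print(np.degrees(yaw))
for a,b in(((85,214),(225,222)),((85,361),(225,366)),((85,499),(225,505))):
    e=f(*a,.026)-f(*b,.026);print("across",np.degrees(np.arctan2(e[1],e[0])))
cen=np.mean(m,0)[:2]
for s in(-.108,-.036,.036,.108):print(s,(cen+s*np.array([np.cos(yaw),np.sin(yaw)])).round(4))
a,b=f(120,258,.085),f(205,265,.085);e=a-b;print("sq edge",np.degrees(np.arctan2(e[1],e[0])),np.linalg.norm(e))
E
```

```text
squat [0.6432 0.1514 0.094 ]
square [0.5725 0.1598 0.109 ]
tall [0.5065 0.1725 0.129 ]
[[0.6092 0.1549 0.026 ]
 [0.5383 0.1659 0.026 ]
 [0.4668 0.1766 0.026 ]]
-8.654395962643548
across 77.50117148793707
across 78.56923626417453
across 77.99725887116519
-0.108 [0.4313 0.1821]
-0.036 [0.5025 0.1712]
0.036 [0.5737 0.1604]
0.108 [0.6449 0.1496]
sq edge 76.04585112413784 0.035983230456677125
```

Request:
carry_out([
  [[3.2, -0.9, -1], 0.5, 0],
  [[3.2, -0.9, -3], 0, 0],
  [[3.2, -0.7, -4], 0, 0],
  [[0, 0, -3], 0, 0],
  [[0, 0, -3], 0, 0],
  [[0, 0, -1], 0, 0],
  [[0, 0, 0], 0, 0],
])

```text
time: 3.05
position: [0.6403, 0.1404, 0.1514]
tool_rot: [-0.648, 0.761, -0.004, -0.002]
ft_force: [0.2, -0.2, 0.1]
grip_width: 0.0874
```

```bash
python3 - <<'E'
from h import *
state()
E
```

```text
t 3.05 pos [0.6403 0.1404 0.1514] jaw yaw -99.15 z [ 0.002 -0.009 -1.   ] w 0.0874 F [ 0.2 -0.2  0.1] q6 [ 0.05  0.68  1.43 -0.01  1.03  1.79]
```

Request:
carry_out([
  [[0.3, 1.1, 0], 0, 0],
  [[0, 0, 0], 0, 0],
  [[0, 0, -3], 0, 0],
  [[0, 0, -3], 0, 0],
  [[0, 0, -2], 0, 0],
  [[0, 0, -1.2], 0, 0],
  [[0, 0, 0], 0, 0],
])

```text
time: 3.75
position: [0.6512, 0.1543, 0.0708]
tool_rot: [-0.649, 0.76, -0.012, 0.008]
ft_force: [-0.4, -0.5, 0.4]
grip_width: 0.0871
```

```bash
python3 - <<'E'
from h import *
state()
E
```

```text
t 3.75 pos [0.6512 0.1543 0.0708] jaw yaw -98.99 z [ 0.027 -0.008 -1.   ] w 0.0871 F [-0.4 -0.5  0.4] q6 [ 0.07  0.79  1.45 -0.01  0.87  1.81]
```

Request:
carry_out([
  [[-0.8, -0.3, 0], 0, 0],
  [[0, 0, 0], 0, 0],
])

```text
time: 3.95
position: [0.6441, 0.1516, 0.0734]
tool_rot: [-0.65, 0.76, -0.013, 0.009]
ft_force: [-0.0, -0.7, 1.1]
grip_width: 0.087
```

```bash
python3 - <<'E'
from h import *
state(); c=cams.camera("wrist"); cv2.imwrite("pics/w2.png",c["pixels"][:,:,::-1])
E
```

```text
t 3.95 pos [0.6441 0.1516 0.0734] jaw yaw -98.94 z [ 0.031 -0.008 -0.999] w 0.087 F [-0.  -0.7  1.1] q6 [ 0.07  0.78  1.48 -0.01  0.86  1.8 ]
```

View pics/w2.png

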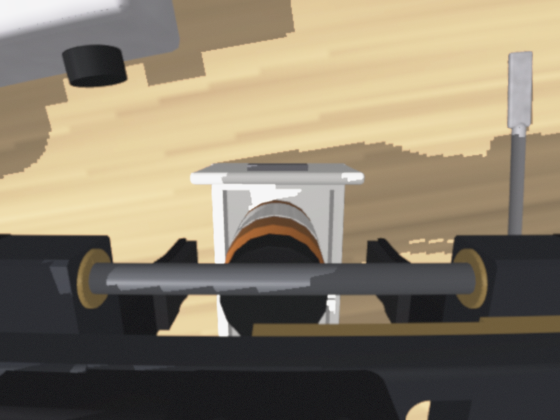

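The jar cap sits between the fingers (centre ≈(275,285)), so I'll lower the last 18 mm gently and close.

Request:
carry_out([
  [[0, 0, -0.9], 0, 0],
  [[0, 0, -0.7], 0, 0],
  [[0, 0, -0.3], 0, 0],
  [[0, 0, 0], 0, 0.5],
  [[0, 0, 0], 0, 0.6],
  [[0, 0, 0], 0, 0.6],
  [[0, 0, 0], 0, 0.6],
])

```text
time: 4.7
position: [0.647, 0.1517, 0.0553]
tool_rot: [-0.65, 0.76, -0.015, 0.012]
ft_force: [-0.4, 0.2, -0.4]
grip_width: 0.063
```

```bash
python3 - <<'E'
from h import *
state()
E
```

```text
t 4.7 pos [0.647  0.1517 0.0553] jaw yaw -98.97 z [ 0.038 -0.007 -0.999] w 0.063 F [-0.4  0.2 -0.4] q6 [ 0.07  0.81  1.48 -0.01  0.82  1.8 ]
```

Request:
carry_out([
  [[-0.3, 0, 0], 0, 0.6],
  [[0, 0, 0], 0, 0.7],
  [[0, 0, 0], 0, 0.8],
  [[0, 0, 0], 0, 0.8],
  [[0, 0, 0], 0, 0.8],
  [[0, 0, 0], 0, 0.8],
  [[0, 0, 0], 0, 0.8],
], squeeze=15)

```text
time: 5.4
position: [0.6438, 0.1519, 0.0555]
tool_rot: [-0.65, 0.76, -0.015, 0.012]
ft_force: [0.2, 1.0, -1.1]
grip_width: 0.0475
```

```bash
python3 - <<'E'
from h import *
state()
E
```

```text
t 5.4 pos [0.6438 0.1519 0.0555] jaw yaw -98.96 z [ 0.038 -0.007 -0.999] w 0.0475 F [ 0.2  1.  -1.1] q6 [ 0.07  0.8   1.49 -0.01  0.81  1.8 ]
```

Request:
carry_out([
  [[0, 0, 0.5], 0, 0.8],
  [[0, 0, 1.5], 0, 0.8],
  [[0, 0, 2.5], 0, 0.8],
  [[0, 0, 3], 0, 0.8],
  [[0, 0, 3], 0, 0.8],
  [[0, 0, 3], 0, 0.8],
  [[0, 0, 2], 0, 0.8],
  [[0, 0, 1], 0, 0.8],
  [[0, 0, 0], 0, 0.8],
])

```text
time: 6.3
position: [0.6414, 0.1514, 0.2332]
tool_rot: [-0.65, 0.76, -0.015, 0.013]
ft_force: [0.5, 0.5, -0.8]
grip_width: 0.0477
```

```bash
python3 - <<'E'
from h import *
state()
E
```

```text
t 6.3 pos [0.6414 0.1514 0.2332] jaw yaw -98.97 z [ 0.039 -0.007 -0.999] w 0.0477 F [ 0.5  0.5 -0.8] q6 [ 0.07  0.57  1.38 -0.01  1.15  1.8 ]
```

Request:
carry_out([
  [[-1, -1.8, 0], -0.2, 0.8],
  [[-2, -3.4, 0], -0.2, 0.8],
  [[-2.2, -3.8, 0], -0.2, 0.8],
  [[-2.2, -3.8, 0], -0.2, 0.8],
  [[-2.2, -3.8, 0], -0.2, 0.8],
  [[-2.2, -3.8, 0], -0.2, 0.8],
  [[-2.2, -3.8, 0], -0.2, 0.8],
  [[-2.2, -3.8, 0], -0.2, 0.8],
  [[-1.8, -3.2, 0], -0.2, 0.8],
  [[-1, -1.6, 0], -0.2, 0.8],
])

```text
time: 7.3
position: [0.4384, -0.1816, 0.225]
tool_rot: [-0.639, 0.769, -0.009, 0.009]
ft_force: [-0.3, -0.1, -1.2]
grip_width: 0.0476
```

Request:
carry_out([
  [[0, 0, 0], 0, 0.8],
])

```text
time: 7.4
position: [0.4366, -0.1833, 0.2241]
tool_rot: [-0.637, 0.771, -0.008, 0.009]
ft_force: [0.2, 1.0, -2.0]
grip_width: 0.0478
```

```bash
python3 - <<'E'
from h import *
state(); c=cams.camera("wrist"); cv2.imwrite("pics/w3.png",c["pixels"][:,:,::-1])
E
```

```text
t 7.4 pos [ 0.4366 -0.1833  0.2241] jaw yaw -100.81 z [ 0.024 -0.001 -1.   ] w 0.0478 F [ 0.2  1.  -2. ] q6 [-0.64  0.35  1.84  0.02  0.93  1.11]
```

View pics/w3.png

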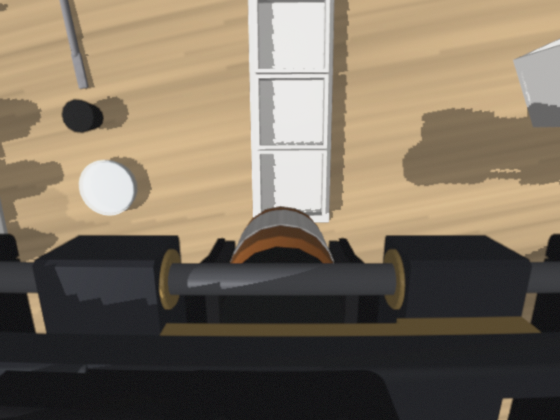

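The wrist view shows the empty rack's dividers at v=149 (u 256–329) and v=73 (u 256–331). Its near end is at v≈217.

```bash
python3 - <<'E'
from h import *
c=cams.camera("wrist")
a=onz(c,292.5,149,.026);b=onz(c,293.5,73,.026);e=onz(c,292,217,.006)
print(a,b,e,np.linalg.norm(b-a)); d=(b-a)/np.linalg.norm(b-a);print(np.degrees(np.arctan2(d[1],d[0])))
for s in(-.108,-.036,.036,.108):print(s,(b+d*s).round(4))
E
```

```text
[ 0.48270008 -0.20127873  0.026     ] [ 0.55300694 -0.21509586  0.026     ] [ 0.40908755 -0.18788831  0.006     ] 0.07165170773817993
-11.118421044787459
-0.108 [ 0.447  -0.1943  0.026 ]
-0.036 [ 0.5177 -0.2082  0.026 ]
0.036 [ 0.5883 -0.222   0.026 ]
0.108 [ 0.659  -0.2359  0.026 ]
```

Request:
carry_out([
  [[0.9, -1.0, 0], 0, 0.8],
  [[0, 0, -1], 0, 0.8],
  [[0, 0, -2.5], 0, 0.8],
  [[0, 0, -3], 0, 0.8],
  [[0, 0, -3], 0, 0.8],
  [[0, 0, -2], 0, 0.8],
  [[0, 0, -1], 0, 0.8],
  [[0, 0, 0], 0, 0.8],
])

```text
time: 8.3
position: [0.4533, -0.1866, 0.0918]
tool_rot: [-0.643, 0.766, -0.01, 0.011]
ft_force: [-0.2, 1.3, -1.7]
grip_width: 0.0474
```

```bash
python3 - <<'E'
from h import *
state()
E
```

```text
t 8.3 pos [ 0.4533 -0.1866  0.0918] jaw yaw -99.95 z [ 0.028 -0.001 -1.   ] w 0.0474 F [-0.2  1.3 -1.7] q6 [-0.63  0.6   1.91  0.03  0.6   1.09]
```

Request:
carry_out([
  [[-0.7, -0.6, 0], -0.5, 0.8],
  [[0, 0, -0.6], 0, 0.8],
  [[0, 0, -1], 0, 0.8],
  [[0, 0, -0.8], 0, 0.8],
  [[0, 0, -0.4], 0, 0.8],
  [[0, 0, 0], 0, 0.8],
])

```text
time: 8.9
position: [0.4481, -0.1943, 0.0641]
tool_rot: [-0.64, 0.768, -0.013, 0.011]
ft_force: [-0.8, 0.3, -1.1]
grip_width: 0.0475
```

```bash
python3 - <<'E'
from h import *
state()
E
```

```text
t 8.9 pos [ 0.4481 -0.1943  0.0641] jaw yaw -100.45 z [ 0.034 -0.005 -0.999] w 0.0475 F [-0.8  0.3 -1.1] q6 [-0.65  0.65  1.94  0.03  0.52  1.08]
```

8 mm to go, down to about 0.056.

Request:
carry_out([
  [[-0.1, 0.1, -0.3], 0, 0.8],
  [[0, 0, -0.3], 0, 0.8],
  [[0, 0, -0.15], 0, 0.8],
  [[0, 0, 0], 0, 0.8],
  [[0, 0, 0], 0, 0.8],
])

```text
time: 9.4
position: [0.4473, -0.1933, 0.0562]
tool_rot: [-0.64, 0.768, -0.013, 0.011]
ft_force: [-0.5, -0.2, -2.2]
grip_width: 0.0474
```

```bash
python3 - <<'E'
from h import *
state()
E
```

```text
t 9.4 pos [ 0.4473 -0.1933  0.0562] jaw yaw -100.44 z [ 0.035 -0.006 -0.999] w 0.0474 F [-0.5 -0.2 -2.2] q6 [-0.65  0.67  1.94  0.03  0.5   1.08]
```

Request:
carry_out([
  [[0, 0, -0.1], 0, 0.8],
  [[0, 0, 0], 0, 0.8],
  [[0, 0, 0], 0, 0.8],
])

```text
time: 9.7
position: [0.4476, -0.1935, 0.0556]
tool_rot: [-0.64, 0.768, -0.014, 0.012]
ft_force: [0.2, -0.0, -0.4]
grip_width: 0.0479
```

Request:
carry_out([
  [[0, 0, -0.05], 0, 0.8],
  [[0, 0, 0], 0, 0.8],
  [[0, 0, 0], 0, 0.4],
  [[0, 0, 0], 0, 0.3],
  [[0, 0, 0], 0, 0.1],
  [[0, 0, 0], 0, 0],
  [[0, 0, 0], 0, 0],
  [[0, 0, 0], 0, 0],
])

```text
time: 10.5
position: [0.448, -0.1938, 0.0555]
tool_rot: [-0.64, 0.768, -0.015, 0.012]
ft_force: [0.2, -0.5, -0.1]
grip_width: 0.0827
```

```bash
python3 - <<'E'
from h import *
state()
E
```

```text
t 10.5 pos [ 0.448  -0.1938  0.0555] jaw yaw -100.44 z [ 0.037 -0.007 -0.999] w 0.0827 F [ 0.2 -0.5 -0.1] q6 [-0.65  0.67  1.94  0.03  0.49  1.08]
```

Request:
carry_out([
  [[0, 0, 0.5], 0, 0],
  [[0, 0, 1.5], 0, 0],
  [[0, 0, 3], 0, 0],
  [[0, 0, 3], 0, 0],
  [[0, 0, 3], 0, 0],
  [[0, 0, 3], 0, 0],
  [[0, 0, 2], 0, 0],
  [[0, 0, 1], 0, 0],
  [[0, 0, 0], 0, 0],
])

```text
time: 11.4
position: [0.4459, -0.1923, 0.2335]
tool_rot: [-0.64, 0.768, -0.014, 0.011]
ft_force: [-0.5, 0.1, -0.5]
grip_width: 0.087
```

Request:
carry_out([
  [[0.6, 1.8, 0], 0, 0],
  [[1.2, 3.5, 0], 0, 0],
  [[1.4, 4, 0], 0, 0],
  [[1.4, 4, 0], 0, 0],
  [[1.4, 4, 0], 0, 0],
  [[1.4, 4, 0], 0, 0],
  [[1.4, 4, 0], 0, 0],
  [[1.4, 4, 0], 0, 0],
  [[1.0, 3, 0], 0, 0],
  [[0.6, 1.8, 0], 0, 0],
])

```text
time: 12.4
position: [0.56, 0.1597, 0.2201]
tool_rot: [-0.636, 0.771, -0.006, 0.004]
ft_force: [0.6, -1.3, -0.7]
grip_width: 0.0871
```

Request:
carry_out([
  [[0, 0, 0], 0, 0],
])

```text
time: 12.5
position: [0.5597, 0.1621, 0.2183]
tool_rot: [-0.638, 0.77, -0.005, 0.003]
ft_force: [-0.1, 0.1, -0.1]
grip_width: 0.0873
```

```bash
python3 - <<'E'
from h import *
state(); c=cams.camera("top")
a=c["pixels"][120:320,150:230,::-1];b=c["pixels"][120:320,325:405,::-1]
cv2.imwrite("pics/c2.png",cv2.resize(np.hstack([a,b]),None,fx=3,fy=3,interpolation=cv2.INTER_CUBIC))
c=cams.camera("wrist"); cv2.imwrite("pics/w4.png",c["pixels"][:,:,::-1])
E
```

```text
t 12.5 pos [0.5597 0.1621 0.2183] jaw yaw -100.76 z [ 0.011 -0.005 -1.   ] w 0.0873 F [-0.1  0.1 -0.1] q6 [ 0.09  0.5   1.58 -0.01  1.06  1.85]
```

View pics/c2.png

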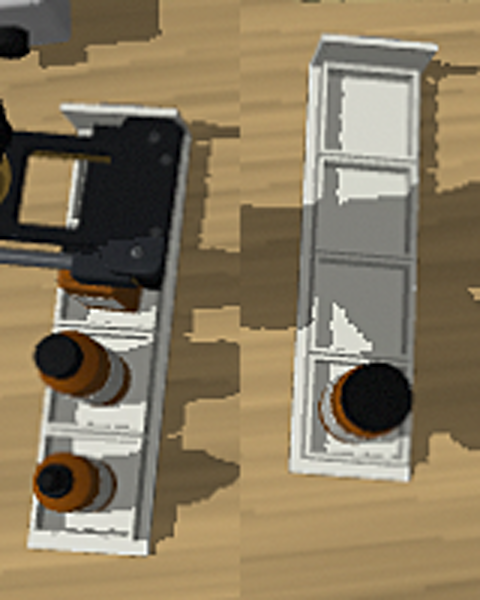

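View pics/w4.png

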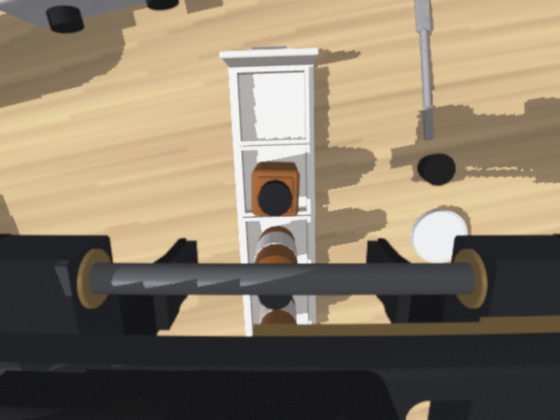

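The squat jar stands upright in the pocket farthest from the plate, and the square bottle at (275,198) lines up with the jaws. Next is the square bottle.

Request:
carry_out([
  [[1.2, -0.2, 0], 0, 0],
  [[0, 0, -1], 0, 0],
  [[0, 0, -2], 0, 0],
  [[0, 0, -3], 0, 0],
  [[0, 0, -2], 0, 0],
  [[0, 0, -1], 0, 0],
  [[0, 0, 0], 0, 0],
])

```text
time: 13.3
position: [0.5715, 0.1491, 0.1226]
tool_rot: [-0.633, 0.774, -0.005, 0.001]
ft_force: [-0.5, -0.8, -0.5]
grip_width: 0.087
```

```bash
python3 - <<'E'
from h import *
state(); c=cams.camera("wrist")
print(onz(c,0,0,0)[:1]); cv2.imwrite("pics/w5.png",c["pixels"][:,:,::-1])
E
```

```text
t 13.3 pos [0.5715 0.1491 0.1226] jaw yaw -101.52 z [ 0.008 -0.008 -1.   ] w 0.087 F [-0.5 -0.8 -0.5] q6 [ 0.07  0.64  1.63 -0.01  0.87  1.85]
[0.76822117]
```

View pics/w5.png

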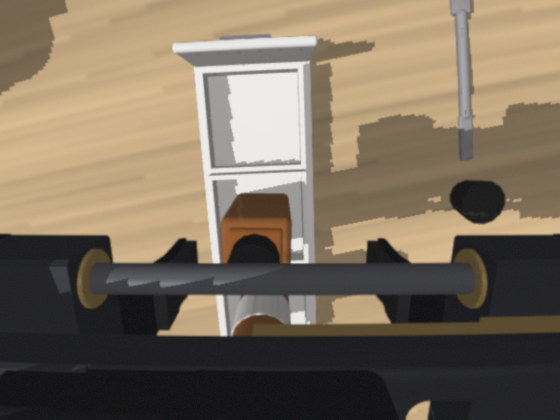

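The square bottle is aligned with the jaws but sits about 1 cm to the left (cap ≈(254,255)). I'll shift +y and go down.

Request:
carry_out([
  [[0, 1.1, 0], 0, 0],
  [[0, 0, 0], 0, 0],
  [[0, 0, -1], 0, 0],
  [[0, 0, -2], 0, 0],
  [[0, 0, -1], 0, 0],
  [[0, 0, -0.5], 0, 0],
  [[0, 0, 0], 0, 0],
])

```text
time: 14.05
position: [0.5755, 0.1619, 0.0807]
tool_rot: [-0.633, 0.774, -0.009, 0.006]
ft_force: [1.6, -0.5, -0.4]
grip_width: 0.0864
```

```bash
python3 - <<'E'
from h import *
state()
E
```

```text
t 14.05 pos [0.5755 0.1619 0.0807] jaw yaw -101.47 z [ 0.02  -0.007 -1.   ] w 0.0864 F [ 1.6 -0.5 -0.4] q6 [ 0.09  0.71  1.64 -0.01  0.77  1.87]
```

Request:
carry_out([
  [[-0.3, -0.1, -0.6], 0, 0],
  [[-0.2, 0, -0.6], 0, 0],
  [[-0.1, 0, -0.1], 0, 0.3],
  [[0, 0, 0], 0, 0.5],
  [[0, 0, 0], 0, 0.6],
  [[0, 0, 0], 0, 0.8],
  [[0, 0, 0], 0, 0.8],
  [[0, 0, 0], 0, 0.8],
  [[0, 0, 0], 0, 0.8],
  [[0, 0, 0], 0, 0.8],
])

```text
time: 15.05
position: [0.5705, 0.1611, 0.0686]
tool_rot: [-0.633, 0.774, -0.01, 0.007]
ft_force: [0.2, -0.2, -1.9]
grip_width: 0.0402
```

```bash
python3 - <<'E'
from h import *
state()
E
```

```text
t 15.05 pos [0.5705 0.1611 0.0686] jaw yaw -101.48 z [ 0.024 -0.006 -1.   ] w 0.0402 F [ 0.2 -0.2 -1.9] q6 [ 0.09  0.72  1.66 -0.01  0.74  1.87]
```

Request:
carry_out([
  [[0, 0, 0.5], 0, 0.8],
  [[0, 0, 1.5], 0, 0.8],
  [[0, 0, 2.5], 0, 0.8],
  [[0, 0, 3], 0, 0.8],
  [[0, 0, 3], 0, 0.8],
  [[0, 0, 3], 0, 0.8],
  [[0, 0, 1.5], 0, 0.8],
  [[0, 0, 0.5], 0, 0.8],
  [[0, 0, 0], 0, 0.8],
])

```text
time: 15.95
position: [0.565, 0.1599, 0.2272]
tool_rot: [-0.633, 0.774, -0.007, 0.002]
ft_force: [0.8, 0.1, -2.5]
grip_width: 0.0396
```

Request:
carry_out([
  [[-0.2, -1.8, 0], 0, 0.8],
  [[-0.4, -3.5, 0], 0, 0.8],
  [[-0.6, -4, 0], 0, 0.8],
  [[-0.6, -4, 0], 0, 0.8],
  [[-0.6, -4, 0], 0, 0.8],
  [[-0.6, -4, 0], 0, 0.8],
  [[-0.6, -4, 0], 0, 0.8],
  [[-0.6, -4, 0], 0, 0.8],
  [[-0.6, -3.5, 0], 0, 0.8],
  [[-0.4, -2.0, 0], 0, 0.8],
])

```text
time: 16.95
position: [0.5021, -0.1953, 0.2137]
tool_rot: [-0.636, 0.772, 0.003, -0.004]
ft_force: [0.3, 0.1, -1.7]
grip_width: 0.0398
```

Request:
carry_out([
  [[0, 0, 0], 0, 0.8],
])

```text
time: 17.05
position: [0.5011, -0.198, 0.2123]
tool_rot: [-0.635, 0.773, 0.004, -0.004]
ft_force: [-0.3, 0.6, -2.1]
grip_width: 0.0399
```

```bash
python3 - <<'E'
from h import *
state()
E
```

```text
t 17.05 pos [ 0.5011 -0.198   0.2123] jaw yaw -101.23 z [-0.012  0.    -1.   ] w 0.0399 F [-0.3  0.6 -2.1] q6 [-0.58  0.46  1.68 -0.01  1.02  1.19]
```

Request:
carry_out([
  [[1.5, -0.9, 0], 0, 0.8],
  [[0, 0, -1], 0, 0.8],
  [[0, 0, -2], 0, 0.8],
  [[0, 0, -3], 0, 0.8],
  [[0, 0, -3], 0, 0.8],
  [[0, 0, -1.5], 0, 0.8],
  [[0, 0, -0.5], 0, 0.8],
  [[0, 0, 0], 0, 0.8],
])

```text
time: 17.85
position: [0.5081, -0.1954, 0.0897]
tool_rot: [-0.636, 0.772, 0.015, -0.007]
ft_force: [0.2, 0.2, -2.3]
grip_width: 0.04
```

```bash
python3 - <<'E'
from h import *
state()
E
```

```text
t 17.85 pos [ 0.5081 -0.1954  0.0897] jaw yaw -101.01 z [-0.03   0.014 -0.999] w 0.04 F [ 0.2  0.2 -2.3] q6 [-0.57  0.66  1.74 -0.01  0.78  1.2 ]
```

Request:
carry_out([
  [[0.2, -0.3, 0.3], 0, 0.8],
  [[0.3, -0.3, 0.5], 0, 0.8],
  [[0.3, -0.3, 0.5], 0, 0.8],
  [[0.3, -0.3, 0], 0, 0.8],
  [[0.3, 0, 0], 0, 0.8],
  [[0.3, 0, 0], 0, 0.8],
  [[0.3, 0, 0], 0, 0.8],
  [[0.3, 0, 0], 0, 0.8],
  [[0, 0, 0], 0, 0.8],
])

```text
time: 18.75
position: [0.5354, -0.209, 0.1079]
tool_rot: [-0.636, 0.771, 0.011, -0.006]
ft_force: [-0.1, 0.4, -2.3]
grip_width: 0.04
```

```bash
python3 - <<'E'
from h import *
state()
E
```

```text
t 18.75 pos [ 0.5354 -0.209   0.1079] jaw yaw -100.96 z [-0.023  0.01  -1.   ] w 0.04 F [-0.1  0.4 -2.3] q6 [-0.56  0.66  1.65 -0.    0.85  1.2 ]
```

Request:
carry_out([
  [[-1.5, 0, 0], 0, 0.8],
  [[0, 0, 0], 0, 0.8],
  [[0, 0, 0], 0, 0.8],
])

```text
time: 19.05
position: [0.5206, -0.2088, 0.1074]
tool_rot: [-0.636, 0.771, 0.011, -0.006]
ft_force: [0.8, -0.0, -1.9]
grip_width: 0.04
```

```bash
python3 - <<'E'
from h import *
state()
E
```

```text
t 19.05 pos [ 0.5206 -0.2088  0.1074] jaw yaw -100.95 z [-0.023  0.01  -1.   ] w 0.04 F [ 0.8 -0.  -1.9] q6 [-0.58  0.64  1.69 -0.01  0.83  1.19]
```

Request:
carry_out([
  [[-0.2, 0, -0.4], 0, 0.8],
  [[-0.2, 0, -0.4], 0, 0.8],
  [[0, 0, -0.4], 0, 0.8],
  [[0, 0, -0.4], 0, 0.8],
  [[0, 0, -0.4], 0, 0.8],
  [[0, 0, -0.4], 0, 0.8],
  [[0, 0, -0.3], 0, 0.8],
  [[0, 0, 0], 0, 0.8],
])

```text
time: 19.85
position: [0.5176, -0.2089, 0.0773]
tool_rot: [-0.637, 0.771, 0.011, -0.005]
ft_force: [-1.3, 0.7, -2.1]
grip_width: 0.0401
```

```bash
python3 - <<'E'
from h import *
state()
E
```

```text
t 19.85 pos [ 0.5176 -0.2089  0.0773] jaw yaw -100.93 z [-0.022  0.01  -1.   ] w 0.0401 F [-1.3  0.7 -2.1] q6 [-0.58  0.69  1.71 -0.01  0.76  1.18]
```

Request:
carry_out([
  [[0, 0, -0.3], 0, 0.8],
  [[0, 0, -0.3], 0, 0.8],
  [[0, 0, -0.1], 0, 0.8],
  [[0, 0, 0], 0, 0.8],
  [[0, 0, 0], 0, 0.8],
])

```text
time: 20.35
position: [0.5179, -0.2091, 0.0699]
tool_rot: [-0.637, 0.771, 0.011, -0.005]
ft_force: [-0.4, 0.2, -1.9]
grip_width: 0.0402
```

Request:
carry_out([
  [[0, 0, -0.05], 0, 0.8],
  [[0, 0, 0], 0, 0.8],
  [[0, 0, 0], 0, 0.8],
])

```text
time: 20.65
position: [0.5181, -0.2092, 0.0697]
tool_rot: [-0.637, 0.771, 0.01, -0.005]
ft_force: [-0.0, 1.3, -2.0]
grip_width: 0.0401
```

```bash
python3 - <<'E'
from h import *
state()
E
```

```text
t 20.65 pos [ 0.5181 -0.2092  0.0697] jaw yaw -100.93 z [-0.021  0.01  -1.   ] w 0.0401 F [-0.   1.3 -2. ] q6 [-0.58  0.7   1.71 -0.01  0.75  1.18]
```

Request:
carry_out([
  [[0, 0, -0.1], 0, 0.8],
  [[0, 0, -0.05], 0, 0.8],
  [[0, 0, 0], 0, 0.8],
])

```text
time: 20.95
position: [0.5182, -0.2092, 0.0695]
tool_rot: [-0.637, 0.771, 0.01, -0.005]
ft_force: [0.7, -0.8, -2.4]
grip_width: 0.0402
```

Request:
carry_out([
  [[0, 0, -0.1], 0, 0.8],
  [[0, 0, 0], 0, 0.8],
  [[0, 0, 0], 0, 0.8],
])

```text
time: 21.25
position: [0.5182, -0.2091, 0.0694]
tool_rot: [-0.637, 0.771, 0.01, -0.005]
ft_force: [0.0, 0.7, -1.1]
grip_width: 0.0402
```

```bash
python3 - <<'E'
from h import *
state()
E
```

```text
t 21.25 pos [ 0.5182 -0.2091  0.0694] jaw yaw -100.92 z [-0.02   0.009 -1.   ] w 0.0402 F [ 0.   0.7 -1.1] q6 [-0.58  0.7   1.72 -0.01  0.74  1.18]
```

Request:
carry_out([
  [[0, 0, -0.2], 0, 0.8],
  [[0, 0, 0], 0, 0.8],
  [[0, 0, 0], 0, 0.8],
])

```text
time: 21.55
position: [0.5181, -0.209, 0.0686]
tool_rot: [-0.637, 0.771, 0.01, -0.005]
ft_force: [-0.8, -0.5, -1.1]
grip_width: 0.0401
```

```bash
python3 - <<'E'
from h import *
state(); state()
E
```

```text
t 21.55 pos [ 0.5181 -0.209   0.0686] jaw yaw -100.9 z [-0.02   0.009 -1.   ] w 0.0401 F [-0.8 -0.5 -1.1] q6 [-0.58  0.71  1.72 -0.01  0.74  1.18]
t 21.55 pos [ 0.5181 -0.209   0.0686] jaw yaw -100.9 z [-0.02   0.009 -1.   ] w 0.0401 F [-0.8 -0.5 -1.1] q6 [-0.58  0.71  1.72 -0.01  0.74  1.18]
```

Request:
carry_out([
  [[0, 0, -0.2], 0, 0.8],
  [[0, 0, 0], 0, 0.8],
  [[0, 0, 0], 0, 0.8],
], squeeze=6)

```text
time: 21.85
position: [0.5175, -0.2089, 0.0668]
tool_rot: [-0.637, 0.771, 0.011, -0.005]
ft_force: [-0.8, 0.9, 3.6]
grip_width: 0.0397
```

Request:
carry_out([
  [[0, 0, 0], 0, 0.8],
  [[0, 0, 0], 0, 0.5],
  [[0, 0, 0], 0, 0.4],
  [[0, 0, 0], 0, 0.3],
  [[0, 0, 0], 0, 0.1],
  [[0, 0, 0], 0, 0],
  [[0, 0, 0], 0, 0],
  [[0, 0, 0], 0, 0],
], squeeze=3)

```text
time: 22.65
position: [0.5184, -0.2094, 0.066]
tool_rot: [-0.637, 0.771, 0.01, -0.005]
ft_force: [0.7, -1.0, 1.0]
grip_width: 0.0827
```

```bash
python3 - <<'E'
from h import *
state()
E
```

```text
t 22.65 pos [ 0.5184 -0.2094  0.066 ] jaw yaw -100.9 z [-0.021  0.009 -1.   ] w 0.0827 F [ 0.7 -1.   1. ] q6 [-0.58  0.71  1.72 -0.01  0.74  1.18]
```

Request:
carry_out([
  [[0, 0, 0.5], 0, 0],
  [[0, 0, 1.5], 0, 0],
  [[0, 0, 3], 0, 0],
  [[0, 0, 3], 0, 0],
  [[0, 0, 3], 0, 0],
  [[0, 0, 3], 0, 0],
  [[0, 0, 1.5], 0, 0],
  [[0, 0, 0.5], 0, 0],
  [[0, 0, 0], 0, 0],
])

```text
time: 23.55
position: [0.5165, -0.2083, 0.2339]
tool_rot: [-0.637, 0.771, 0.01, -0.005]
ft_force: [1.0, -0.1, -1.0]
grip_width: 0.0868
```

Request:
carry_out([
  [[0, 1.8, 0.1], 0, 0],
  [[0, 3.5, 0.1], 0, 0],
  [[0, 4, 0.1], 0, 0],
  [[0, 4, 0.1], 0, 0],
  [[0, 4, 0.1], 0, 0],
  [[0, 4, 0.1], 0, 0],
  [[0, 4, 0.1], 0, 0],
  [[0, 4, 0.1], 0, 0],
  [[0, 4, 0.1], 0, 0],
  [[0, 2.5, 0], 0, 0],
])

```text
time: 24.55
position: [0.5029, 0.17, 0.2308]
tool_rot: [-0.634, 0.773, 0.022, -0.013]
ft_force: [0.8, -0.3, -0.9]
grip_width: 0.0869
```

Request:
carry_out([
  [[0, 0.5, 0], 0.5, 0],
  [[0, 0, 0], 0, 0],
])

```text
time: 24.75
position: [0.499, 0.1797, 0.2283]
tool_rot: [-0.64, 0.768, 0.024, -0.016]
ft_force: [0.2, -0.6, -0.3]
grip_width: 0.0875
```

```bash
python3 - <<'E'
from h import *
state();  c=cams.camera("top")
a=c["pixels"][120:320,150:230,::-1];b=c["pixels"][120:320,325:405,::-1]
cv2.imwrite("pics/c3.png",cv2.resize(np.hstack([a,b]),None,fx=3,fy=3,interpolation=cv2.INTER_CUBIC))
E
```

```text
t 24.75 pos [0.499  0.1797 0.2283] jaw yaw -100.4 z [-0.055  0.017 -0.998] w 0.0875 F [ 0.2 -0.6 -0.3] q6 [0.12 0.44 1.66 0.03 1.1  1.86]
```

View pics/c3.png

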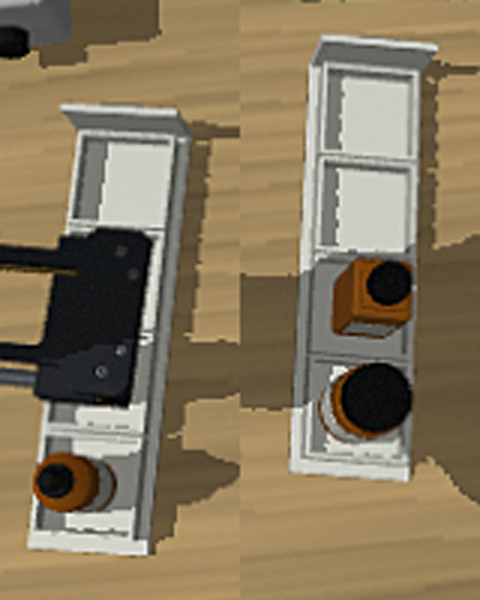

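Squat and square both stand upright in their pockets. Next is the tall bottle.

Request:
carry_out([
  [[0.3, -0.4, 0], 0.5, 0],
  [[0.3, -0.3, 0], 0.5, 0],
  [[0, 0, -1], 0, 0],
  [[0, 0, -1.5], 0, 0],
  [[0, 0, -1.5], 0, 0],
  [[0, 0, -1.5], 0, 0],
  [[0, 0, -1], 0, 0],
  [[0, 0, -0.5], 0, 0],
  [[0, 0, 0], 0, 0],
])

```text
time: 25.7
position: [0.5068, 0.163, 0.1527]
tool_rot: [-0.642, 0.767, 0.024, -0.017]
ft_force: [0.5, 0.2, -0.1]
grip_width: 0.0869
```

```bash
python3 - <<'E'
from h import *
state();c=cams.camera("wrist"); cv2.imwrite("pics/w6.png",c["pixels"][:,:,::-1])
print(proj(c,[[.506,.1725,.129],[.506,.1725,.099]]))
E
```

```text
t 25.7 pos [0.5068 0.163  0.1527] jaw yaw -100.15 z [-0.057  0.015 -0.998] w 0.0869 F [ 0.5  0.2 -0.1] q6 [0.09 0.55 1.72 0.03 0.93 1.82]
[[264.16732495 260.12108143]
 [266.80885075 238.04757693]]
```

View pics/w6.png

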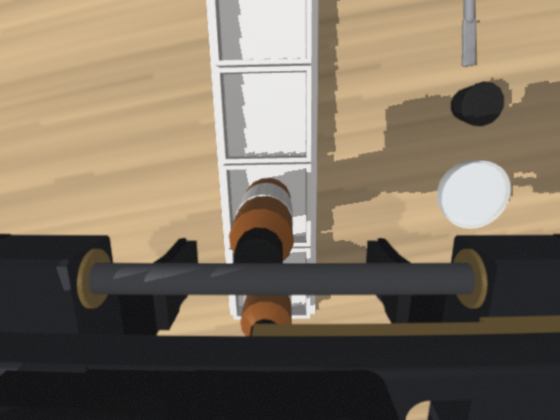

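The tall cap at ≈(258,252) agrees with the prediction (264,260) to about 2 mm. I'll shift +y and go down.

Request:
carry_out([
  [[0, 0.5, 0], 0, 0],
  [[0, 0.5, 0], 0, 0],
  [[0, 0, -0.8], 0, 0],
  [[0, 0, -1.2], 0, 0],
  [[0, 0, -1.2], 0, 0],
  [[0, 0, -1.2], 0, 0],
  [[0, 0, -0.8], 0, 0],
  [[0, 0, -0.4], 0, 0],
  [[0, 0, 0], 0, 0],
])

```text
time: 26.65
position: [0.5074, 0.1744, 0.0931]
tool_rot: [-0.642, 0.766, 0.023, -0.016]
ft_force: [-0.0, -0.1, 1.6]
grip_width: 0.0869
```

```bash
python3 - <<'E'
from h import *
state()
E
```

```text
t 26.65 pos [0.5074 0.1744 0.0931] jaw yaw -100.1 z [-0.054  0.015 -0.998] w 0.0869 F [-0.  -0.1  1.6] q6 [0.11 0.65 1.74 0.03 0.8  1.84]
```

Request:
carry_out([
  [[0, 0, -0.3], 0, 0.2],
  [[0, 0, 0], 0, 0.4],
  [[0, 0, 0], 0, 0.5],
  [[0, 0, 0], 0, 0.6],
  [[0, 0, 0], 0, 0.8],
  [[0, 0, 0], 0, 0.8],
  [[0, 0, 0], 0, 0.8],
  [[0, 0, 0], 0, 0.8],
  [[0, 0, 0], 0, 0.8],
], squeeze=12)

```text
time: 27.55
position: [0.5087, 0.1745, 0.0912]
tool_rot: [-0.642, 0.766, 0.022, -0.014]
ft_force: [0.0, 0.7, -0.1]
grip_width: 0.0395
```

```bash
python3 - <<'E'
from h import *
state()
E
```

```text
t 27.55 pos [0.5087 0.1745 0.0912] jaw yaw -100.12 z [-0.051  0.016 -0.999] w 0.0395 F [ 0.   0.7 -0.1] q6 [0.11 0.66 1.75 0.03 0.79 1.84]
```

Request:
carry_out([
  [[0, 0, 0.5], 0, 0.8],
  [[0, 0, 1.2], 0, 0.8],
  [[0, 0, 1.5], 0, 0.8],
  [[0, 0, 1.5], 0, 0.8],
  [[0, 0, 1.5], 0, 0.8],
  [[0, 0, 1.5], 0, 0.8],
  [[0, 0, 1.5], 0, 0.8],
  [[0, 0, 1.5], 0, 0.8],
  [[0, 0, 1], 0, 0.8],
  [[0, 0, 0.5], 0, 0.8],
], squeeze=15)

```text
time: 28.55
position: [0.5067, 0.1742, 0.2235]
tool_rot: [-0.642, 0.766, 0.022, -0.014]
ft_force: [0.3, 0.5, -0.4]
grip_width: 0.0391
```

Request:
carry_out([
  [[0.3, -1, 0.1], 0, 0.8],
  [[0.4, -2, 0.1], 0, 0.8],
  [[0.4, -2, 0.1], 0, 0.8],
  [[0.4, -2, 0.1], 0, 0.8],
  [[0.4, -2, 0.1], 0, 0.8],
  [[0.4, -2, 0.1], 0, 0.8],
  [[0.4, -2, 0.1], 0, 0.8],
  [[0.4, -2, 0.1], 0, 0.8],
  [[0.4, -2, 0.1], 0, 0.8],
  [[0.4, -2, 0.1], 0, 0.8],
])

```text
time: 29.55
position: [0.5428, -0.0268, 0.2292]
tool_rot: [-0.643, 0.765, 0.026, -0.019]
ft_force: [-0.0, -0.5, -1.5]
grip_width: 0.0398
```

```bash
python3 - <<'E'
from h import *
state()
E
```

```text
t 29.55 pos [ 0.5428 -0.0268  0.2292] jaw yaw -99.9 z [-0.062  0.015 -0.998] w 0.0398 F [-0.  -0.5 -1.5] q6 [-0.25  0.46  1.61 -0.    1.13  1.49]
```

Slower travel drifts less. Another 19.5 cm in y and 4.4 cm in x.

Request:
carry_out([
  [[0.5, -2.1, 0], -0.1, 0.8],
  [[0.5, -2.1, 0], -0.1, 0.8],
  [[0.5, -2.1, 0], -0.1, 0.8],
  [[0.5, -2.1, 0], -0.1, 0.8],
  [[0.5, -2.1, 0], -0.1, 0.8],
  [[0.5, -2.1, 0], -0.1, 0.8],
  [[0.5, -2.1, 0], -0.1, 0.8],
  [[0.5, -2.1, 0], -0.1, 0.8],
  [[0.4, -1.5, 0], -0.1, 0.8],
  [[0, 0, 0], 0, 0.8],
])

```text
time: 30.55
position: [0.583, -0.2274, 0.2211]
tool_rot: [-0.634, 0.772, 0.032, -0.023]
ft_force: [-0.0, -0.2, -1.4]
grip_width: 0.0395
```

```bash
python3 - <<'E'
from h import *
state()
E
```

```text
t 30.55 pos [ 0.583  -0.2274  0.2211] jaw yaw -101.25 z [-0.076  0.02  -0.997] w 0.0395 F [-0.  -0.2 -1.4] q6 [-0.54  0.58  1.4  -0.02  1.24  1.24]
```

Request:
carry_out([
  [[0.3, 0.3, -0.5], 0, 0.8],
  [[0.4, 0.3, -1.2], 0, 0.8],
  [[0, 0, -1.4], 0, 0.8],
  [[0, 0, -1.4], 0, 0.8],
  [[0, 0, -1.4], 0, 0.8],
  [[0, 0, -1.4], 0, 0.8],
  [[0, 0, -1.4], 0, 0.8],
  [[0, 0, -0.8], 0, 0.8],
  [[0, 0, -0.4], 0, 0.8],
  [[0, 0, 0], 0, 0.8],
])

```text
time: 31.55
position: [0.5877, -0.2137, 0.1105]
tool_rot: [-0.636, 0.77, 0.037, -0.024]
ft_force: [-0.2, 0.0, -2.1]
grip_width: 0.04
```

```bash
python3 - <<'E'
from h import *
state()
E
```

```text
t 31.55 pos [ 0.5877 -0.2137  0.1105] jaw yaw -100.93 z [-0.084  0.026 -0.996] w 0.04 F [-0.2  0.  -2.1] q6 [-0.52  0.72  1.47 -0.02  1.03  1.26]
```

Request:
carry_out([
  [[0.1, -0.4, 0], 0, 0.8],
  [[0.1, -0.4, 0], 0, 0.8],
  [[0, 0, -0.4], 0, 0.8],
  [[0, 0, -0.5], 0, 0.8],
  [[0, 0, -0.5], 0, 0.8],
  [[0, 0, -0.2], 0, 0.8],
  [[0, 0, 0], 0, 0.8],
])

```text
time: 32.25
position: [0.5915, -0.224, 0.0955]
tool_rot: [-0.636, 0.771, 0.034, -0.023]
ft_force: [0.1, 0.1, -1.3]
grip_width: 0.0394
```

```bash
python3 - <<'E'
from h import *
state()
E
```

```text
t 32.25 pos [ 0.5915 -0.224   0.0955] jaw yaw -100.97 z [-0.079  0.023 -0.997] w 0.0394 F [ 0.1  0.1 -1.3] q6 [-0.53  0.75  1.46 -0.02  1.01  1.25]
```

Request:
carry_out([
  [[-0.1, 0.2, -0.2], 0, 0.8],
  [[0, 0, -0.15], 0, 0.8],
  [[0, 0, 0], 0, 0.8],
  [[0, 0, 0], 0, 0.8],
])

```text
time: 32.65
position: [0.5903, -0.2214, 0.0916]
tool_rot: [-0.636, 0.771, 0.034, -0.024]
ft_force: [-0.3, 0.0, -2.1]
grip_width: 0.0397
```

Request:
carry_out([
  [[0, 0, -0.2], 0, 0.8],
  [[0, 0, 0], 0, 0.8],
  [[0, 0, 0], 0, 0.8],
], squeeze=8)

```text
time: 32.95
position: [0.5908, -0.2213, 0.0916]
tool_rot: [-0.636, 0.771, 0.034, -0.023]
ft_force: [-0.3, 0.3, -1.1]
grip_width: 0.0395
```

```bash
python3 - <<'E'
from h import *
state()
E
```

```text
t 32.95 pos [ 0.5908 -0.2213  0.0916] jaw yaw -100.95 z [-0.079  0.023 -0.997] w 0.0395 F [-0.3  0.3 -1.1] q6 [-0.53  0.75  1.47 -0.02  1.    1.25]
```

Request:
carry_out([
  [[0, 0, -0.2], 0, 0.8],
  [[0, 0, 0], 0, 0.8],
  [[0, 0, 0], 0, 0.8],
])

```text
time: 33.25
position: [0.5911, -0.2214, 0.0907]
tool_rot: [-0.636, 0.771, 0.034, -0.023]
ft_force: [-0.2, 0.9, -0.5]
grip_width: 0.0399
```

```bash
python3 - <<'E'
from h import *
state()
E
```

```text
t 33.25 pos [ 0.5911 -0.2214  0.0907] jaw yaw -100.95 z [-0.078  0.023 -0.997] w 0.0399 F [-0.2  0.9 -0.5] q6 [-0.53  0.76  1.47 -0.02  1.    1.25]
```

Nearly supported; one more small step, then release softly.

Request:
carry_out([
  [[0, 0, -0.15], 0, 0.8],
  [[0, 0, 0], 0, 0.8],
  [[0, 0, 0], 0, 0.8],
], squeeze=4)

```text
time: 33.55
position: [0.591, -0.2213, 0.0896]
tool_rot: [-0.636, 0.771, 0.034, -0.023]
ft_force: [-0.5, 0.9, 1.8]
grip_width: 0.0399
```

Request:
carry_out([
  [[0, 0, 0], 0, 0.5],
  [[0, 0, 0], 0, 0.4],
  [[0, 0, 0], 0, 0.3],
  [[0, 0, 0], 0, 0.1],
  [[0, 0, 0], 0, 0],
  [[0, 0, 0], 0, 0],
  [[0, 0, 0], 0, 0],
])

```text
time: 34.25
position: [0.5912, -0.2217, 0.0885]
tool_rot: [-0.636, 0.771, 0.033, -0.023]
ft_force: [-0.2, 0.3, -0.0]
grip_width: 0.0825
```

Request:
carry_out([
  [[0, 0, 0.5], 0, 0],
  [[0, 0, 1.2], 0, 0],
  [[0, 0, 1.5], 0, 0],
  [[0, 0, 1.5], 0, 0],
  [[0, 0, 1.5], 0, 0],
  [[0, 0, 1.5], 0, 0],
  [[0, 0, 1.5], 0, 0],
  [[0, 0, 1.5], 0, 0],
  [[0, 0, 1], 0, 0],
  [[0, 0, 0], 0, 0],
])

```text
time: 35.25
position: [0.5927, -0.2224, 0.222]
tool_rot: [-0.636, 0.771, 0.028, -0.021]
ft_force: [0.2, 0.2, -0.3]
grip_width: 0.0869
```

```bash
python3 - <<'E'
from h import *
state()
E
```

```text
t 35.25 pos [ 0.5927 -0.2224  0.222 ] jaw yaw -100.94 z [-0.069  0.017 -0.998] w 0.0869 F [ 0.2  0.2 -0.3] q6 [-0.53  0.59  1.38 -0.02  1.24  1.24]
```

Request:
carry_out([
  [[-0.4, 1, 0.1], 0, 0],
  [[-0.8, 2.1, 0.1], 0, 0],
  [[-0.8, 2.1, 0.1], 0, 0],
  [[-0.8, 2.1, 0.1], 0, 0],
  [[-0.8, 2.1, 0.1], 0, 0],
  [[-0.8, 2.1, 0.1], 0, 0],
  [[-0.8, 2.1, 0.1], 0, 0],
  [[-0.8, 2.1, 0.1], 0, 0],
  [[-0.8, 2.1, 0.1], 0, 0],
  [[-0.8, 2.1, 0.1], 0, 0],
])

```text
time: 36.25
position: [0.5052, -0.0115, 0.2265]
tool_rot: [-0.634, 0.772, 0.036, -0.025]
ft_force: [0.2, 0.8, 1.1]
grip_width: 0.0872
```

Request:
carry_out([
  [[-0.8, 2.1, 0.1], 0, 0],
  [[-0.8, 2.1, 0.1], 0, 0],
  [[-0.8, 2.1, 0.1], 0, 0],
  [[-0.8, 2.1, 0.1], 0, 0],
  [[-0.8, 2.1, 0.1], 0, 0],
  [[-0.8, 2.1, 0.1], 0, 0],
  [[-0.8, 2.1, 0.1], 0, 0],
  [[-0.8, 2.1, 0.1], 0, 0],
  [[-0.8, 2.1, 0.1], 0, 0],
  [[-0.4, 1, 0.1], 0, 0],
])

```text
time: 37.25
position: [0.4108, 0.2011, 0.2309]
tool_rot: [-0.635, 0.77, 0.044, -0.033]
ft_force: [0.0, -0.6, -0.7]
grip_width: 0.0872
```

```bash
python3 - <<'E'
from h import *
state();  c=cams.camera("top")
a=c["pixels"][120:320,150:230,::-1];b=c["pixels"][120:320,325:405,::-1]
cv2.imwrite("pics/c4.png",cv2.resize(np.hstack([a,b]),None,fx=3,fy=3,interpolation=cv2.INTER_CUBIC))
E
```

```text
t 37.25 pos [0.4108 0.2011 0.2309] jaw yaw -101.0 z [-0.107  0.027 -0.994] w 0.0872 F [ 0.  -0.6 -0.7] q6 [0.18 0.36 1.8  0.05 1.08 1.92]
```

View pics/c4.png

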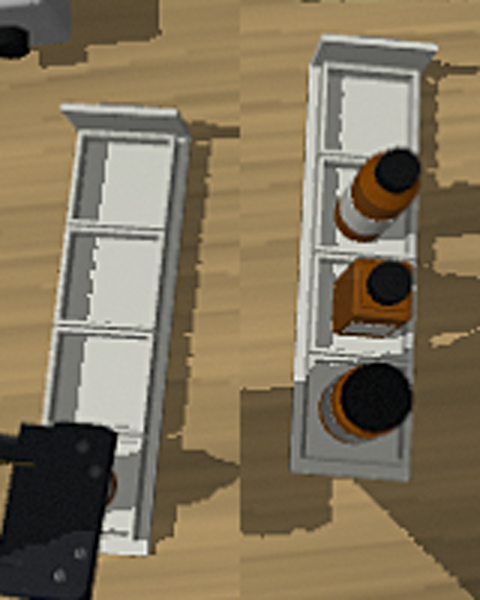

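Three bottles are standing in order. The last one is the dropper bottle.

Request:
carry_out([
  [[0.5, -0.5, 0], 0, 0],
  [[0.5, -0.5, 0], 0, 0],
  [[0.5, -0.5, 0], 0, 0],
  [[0.2, -0.2, -1], 0, 0],
  [[0, 0, -1.4], 0, 0],
  [[0, 0, -1.4], 0, 0],
  [[0, 0, -1.4], 0, 0],
  [[0, 0, -1], 0, 0],
  [[0, 0, -0.5], 0, 0],
  [[0, 0, 0], 0, 0],
])

```text
time: 38.3
position: [0.4325, 0.1766, 0.158]
tool_rot: [-0.632, 0.773, 0.044, -0.033]
ft_force: [-0.3, 0.2, -0.3]
grip_width: 0.0866
```

```bash
python3 - <<'E'
from h import *
state();c=cams.camera("wrist"); cv2.imwrite("pics/w7.png",c["pixels"][:,:,::-1])
print(proj(c,[[.4305,.1825,.115],[.4305,.1825,.08],[.4305,.1825,.009]]))
E
```

```text
t 38.3 pos [0.4325 0.1766 0.158 ] jaw yaw -101.49 z [-0.106  0.026 -0.994] w 0.0866 F [-0.3  0.2 -0.3] q6 [0.12 0.49 1.85 0.05 0.91 1.86]
[[272.63486841 242.91953204]
 [274.13161579 219.80576102]
 [276.14417154 188.79388623]]
```

View pics/w7.png

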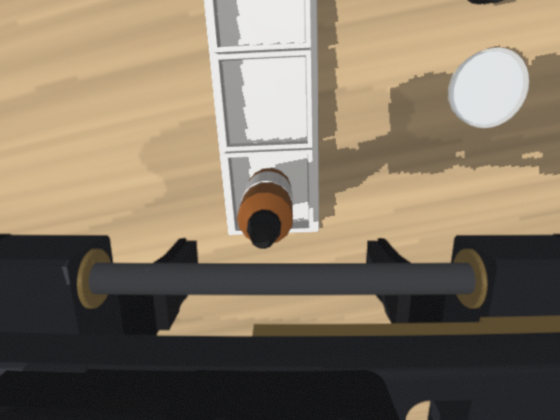

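The dropper's bulb tip is at ≈(263,238) against the predicted (273,243), so it stands a few mm further in +y/+x. I'll aim for (0.433, 0.185).

Request:
carry_out([
  [[0, 0.4, 0], 0, 0],
  [[0, 0.4, 0], 0, 0],
  [[0, 0, -0.8], 0, 0],
  [[0, 0, -1.4], 0, 0],
  [[0, 0, -1.4], 0, 0],
  [[0, 0, -1.4], 0, 0],
  [[0, 0, -1.3], 0, 0],
  [[0, 0, -0.8], 0, 0],
  [[0, 0, -0.3], 0, 0],
  [[0, 0, 0], 0, 0],
])

```text
time: 39.35
position: [0.4354, 0.1873, 0.0831]
tool_rot: [-0.633, 0.772, 0.041, -0.028]
ft_force: [-0.1, -0.0, 0.1]
grip_width: 0.0874
```

```bash
python3 - <<'E'
from h import *
state();c=cams.camera("wrist")
E
```

```text
t 39.35 pos [0.4354 0.1873 0.0831] jaw yaw -101.29 z [-0.096  0.027 -0.995] w 0.0874 F [-0.1 -0.   0.1] q6 [0.14 0.63 1.89 0.06 0.72 1.86]
```

Request:
carry_out([
  [[-0.2, -0.1, -0.6], 0, 0],
  [[-0.1, 0, -0.4], 0, 0],
  [[0, 0, 0], 0, 0.3],
  [[0, 0, 0], 0, 0.5],
  [[0, 0, 0], 0, 0.6],
  [[0, 0, 0], 0, 0.8],
  [[0, 0, 0], 0, 0.8],
  [[0, 0, 0], 0, 0.8],
  [[0, 0, 0], 0, 0.8],
  [[0, 0, 0], 0, 0.8],
], squeeze=10)

```text
time: 40.4
position: [0.4337, 0.1865, 0.0742]
tool_rot: [-0.634, 0.772, 0.04, -0.026]
ft_force: [0.2, 0.5, -0.7]
grip_width: 0.0378
```

```bash
python3 - <<'E'
from h import *
state()
E
```

```text
t 40.4 pos [0.4337 0.1865 0.0742] jaw yaw -101.29 z [-0.091  0.028 -0.995] w 0.0378 F [ 0.2  0.5 -0.7] q6 [0.14 0.64 1.9  0.06 0.69 1.86]
```

Request:
carry_out([
  [[0, 0, 0.5], 0, 0.8],
  [[0, 0, 1.2], 0, 0.8],
  [[0, 0, 1.7], 0, 0.8],
  [[0, 0, 1.7], 0, 0.8],
  [[0, 0, 1.7], 0, 0.8],
  [[0, 0, 1.7], 0, 0.8],
  [[0, 0, 1.7], 0, 0.8],
  [[0, 0, 1.7], 0, 0.8],
  [[0, 0, 1.7], 0, 0.8],
  [[0, 0, 0.5], 0, 0.8],
], squeeze=15)

```text
time: 41.4
position: [0.4308, 0.186, 0.2263]
tool_rot: [-0.634, 0.772, 0.039, -0.027]
ft_force: [0.5, -1.3, -1.1]
grip_width: 0.0374
```

Request:
carry_out([
  [[0.5, -1, 0.1], 0, 0.8],
  [[1.1, -2, 0.1], 0, 0.8],
  [[1.1, -2, 0.1], 0, 0.8],
  [[1.1, -2, 0.1], 0, 0.8],
  [[1.1, -2, 0.1], 0, 0.8],
  [[1.1, -2, 0.1], 0, 0.8],
  [[1.1, -2, 0.1], 0, 0.8],
  [[1.1, -2, 0.1], 0, 0.8],
  [[1.1, -2, 0.1], 0, 0.8],
  [[1.1, -2, 0.1], 0, 0.8],
])

```text
time: 42.4
position: [0.5328, -0.016, 0.2317]
tool_rot: [-0.635, 0.771, 0.043, -0.032]
ft_force: [0.6, 0.5, -1.8]
grip_width: 0.0374
```

```bash
python3 - <<'E'
from h import *
state()
E
```

```text
t 42.4 pos [ 0.5328 -0.016   0.2317] jaw yaw -101.06 z [-0.104  0.026 -0.994] w 0.0374 F [ 0.6  0.5 -1.8] q6 [-0.24  0.46  1.61  0.    1.18  1.52]
```

Request:
carry_out([
  [[1.3, -2.1, 0.1], 0, 0.8],
  [[1.3, -2.1, 0.1], 0, 0.8],
  [[1.3, -2.1, 0.1], 0, 0.8],
  [[1.3, -2.1, 0.1], 0, 0.8],
  [[1.3, -2.1, 0.1], 0, 0.8],
  [[1.3, -2.1, 0.1], 0, 0.8],
  [[1.3, -2.1, 0.1], 0, 0.8],
  [[1.3, -2.1, 0.1], 0, 0.8],
  [[1.3, -2.1, 0.1], 0, 0.8],
  [[1, -1.6, 0], 0, 0.8],
])

```text
time: 43.4
position: [0.6564, -0.2388, 0.2279]
tool_rot: [-0.632, 0.772, 0.053, -0.038]
ft_force: [-0.6, 1.1, -1.4]
grip_width: 0.0376
```

Request:
carry_out([
  [[0, 0, 0], 0, 0.8],
])

```text
time: 43.5
position: [0.6565, -0.2422, 0.2261]
tool_rot: [-0.631, 0.773, 0.053, -0.039]
ft_force: [-0.2, 0.4, -1.0]
grip_width: 0.0377
```

```bash
python3 - <<'E'
from h import *
state()
E
```

```text
t 43.5 pos [ 0.6565 -0.2422  0.2261] jaw yaw -101.58 z [-0.127  0.032 -0.991] w 0.0377 F [-0.2  0.4 -1. ] q6 [-0.5   0.71  1.14 -0.03  1.43  1.28]
```

Request:
carry_out([
  [[0.2, 0.3, -0.6], 0, 0.8],
  [[0.2, 0.3, -1.2], 0, 0.8],
  [[0, 0, -1.7], 0, 0.8],
  [[0, 0, -1.7], 0, 0.8],
  [[0, 0, -1.7], 0, 0.8],
  [[0, 0, -1.7], 0, 0.8],
  [[0, 0, -1.7], 0, 0.8],
  [[0, 0, -1], 0, 0.8],
  [[0, 0, -0.5], 0, 0.8],
  [[0, 0, 0], 0, 0.8],
])

```text
time: 44.5
position: [0.6522, -0.2219, 0.0942]
tool_rot: [-0.634, 0.77, 0.063, -0.042]
ft_force: [-1.1, 0.7, -1.2]
grip_width: 0.0376
```

```bash
python3 - <<'E'
from h import *
state()
E
```

```text
t 44.5 pos [ 0.6522 -0.2219  0.0942] jaw yaw -101.11 z [-0.144  0.043 -0.989] w 0.0376 F [-1.1  0.7 -1.2] q6 [-0.48  0.84  1.24 -0.03  1.21  1.3 ]
```

Request:
carry_out([
  [[0.1, -0.1, 0.3], 0, 0.8],
  [[0.2, -0.3, 0.3], 0, 0.8],
  [[0.2, -0.3, 0.2], 0, 0.8],
  [[0.2, -0.3, 0], 0, 0.8],
  [[0.2, -0.3, 0], 0, 0.8],
  [[0, 0, 0], 0, 0.8],
])

```text
time: 45.1
position: [0.6645, -0.2374, 0.1072]
tool_rot: [-0.634, 0.77, 0.059, -0.04]
ft_force: [-0.3, -0.4, -1.0]
grip_width: 0.0379
```

```bash
python3 - <<'E'
from h import *
state()
E
```

```text
t 45.1 pos [ 0.6645 -0.2374  0.1072] jaw yaw -101.1 z [-0.137  0.039 -0.99 ] w 0.0379 F [-0.3 -0.4 -1. ] q6 [-0.49  0.84  1.19 -0.03  1.25  1.29]
```

Request:
carry_out([
  [[0, 0, 0.4], 0, 0.8],
  [[0, 0, 0.5], 0, 0.8],
  [[0, 0, 0.5], 0, 0.8],
  [[0, 0, 0.5], 0, 0.8],
  [[0, 0, 0.5], 0, 0.8],
  [[0, 0, 0.5], 0, 0.8],
  [[0, 0, 0.5], 0, 0.8],
  [[0, 0, 0], 0, 0.8],
])

```text
time: 45.9
position: [0.6644, -0.2372, 0.1449]
tool_rot: [-0.634, 0.77, 0.059, -0.04]
ft_force: [0.8, -0.2, -1.1]
grip_width: 0.0381
```

```bash
python3 - <<'E'
from h import *
state()
E
```

```text
t 45.9 pos [ 0.6644 -0.2372  0.1449] jaw yaw -101.1 z [-0.137  0.039 -0.99 ] w 0.0381 F [ 0.8 -0.2 -1.1] q6 [-0.49  0.8   1.17 -0.03  1.31  1.28]
```

Request:
carry_out([
  [[0, 0, -0.4], 0, 0.8],
  [[0, 0, -0.5], 0, 0.8],
  [[0, 0, -0.5], 0, 0.8],
  [[0, 0, -0.5], 0, 0.8],
  [[0, 0, -0.5], 0, 0.8],
  [[0, 0, -0.5], 0, 0.8],
  [[0, 0, -0.5], 0, 0.8],
  [[0, 0, -0.5], 0, 0.8],
  [[0, 0, 0], 0, 0.8],
])

```text
time: 46.8
position: [0.663, -0.2365, 0.0999]
tool_rot: [-0.634, 0.77, 0.061, -0.041]
ft_force: [-0.5, -0.2, -1.7]
grip_width: 0.0377
```

```bash
python3 - <<'E'
from h import *
state()
E
```

```text
t 46.8 pos [ 0.663  -0.2365  0.0999] jaw yaw -101.11 z [-0.141  0.042 -0.989] w 0.0377 F [-0.5 -0.2 -1.7] q6 [-0.49  0.85  1.2  -0.03  1.24  1.29]
```

A tilt of about 3° can't be trimmed and is harmless. Lowering.

Request:
carry_out([
  [[0, 0, -0.4], 0, 0.8],
  [[0, 0, -0.4], 0, 0.8],
  [[0, 0, -0.4], 0, 0.8],
  [[0, 0, -0.4], 0, 0.8],
  [[0, 0, -0.3], 0, 0.8],
  [[0, 0, 0], 0, 0.8],
])

```text
time: 47.4
position: [0.6634, -0.2367, 0.0797]
tool_rot: [-0.634, 0.77, 0.06, -0.041]
ft_force: [-0.1, -0.6, -2.1]
grip_width: 0.0373
```

```bash
python3 - <<'E'
from h import *
state(); c=cams.camera("scene"); crop(c,"s1",130,230,150,140,4)
E
```

```text
t 47.4 pos [ 0.6634 -0.2367  0.0797] jaw yaw -101.11 z [-0.14   0.041 -0.989] w 0.0373 F [-0.1 -0.6 -2.1] q6 [-0.49  0.87  1.21 -0.03  1.2   1.29]
```

View pics/s1.png

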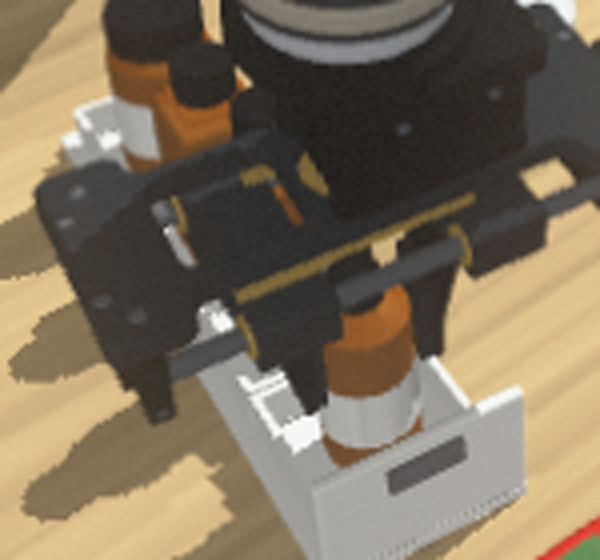

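The scene crop shows the dropper bottle inside the plate-end pocket, clear of its walls and leaning slightly.

Request:
carry_out([
  [[0, 0, -0.25], 0, 0.8],
  [[0, 0, -0.2], 0, 0.8],
  [[0, 0, 0], 0, 0.8],
  [[0, 0, 0], 0, 0.8],
], squeeze=8)

```text
time: 47.85
position: [0.6638, -0.2369, 0.0756]
tool_rot: [-0.634, 0.77, 0.06, -0.041]
ft_force: [0.5, 0.1, 0.1]
grip_width: 0.038
```

Request:
carry_out([
  [[0, 0, -0.2], 0, 0.8],
  [[0, 0, 0], 0, 0.8],
  [[0, 0, 0], 0, 0.8],
])

```text
time: 48.15
position: [0.6643, -0.2369, 0.0746]
tool_rot: [-0.634, 0.77, 0.059, -0.04]
ft_force: [-0.0, -0.2, -1.3]
grip_width: 0.0379
```

Request:
carry_out([
  [[0, 0, -0.2], 0, 0.8],
  [[0, 0, 0], 0, 0.8],
  [[0, 0, 0], 0, 0.8],
], squeeze=4)

```text
time: 48.45
position: [0.6644, -0.2367, 0.0733]
tool_rot: [-0.634, 0.77, 0.059, -0.04]
ft_force: [-0.8, -0.1, 0.4]
grip_width: 0.0379
```

```bash
python3 - <<'E'
from h import *
state()
E
```

```text
t 48.45 pos [ 0.6644 -0.2367  0.0733] jaw yaw -101.1 z [-0.137  0.04  -0.99 ] w 0.0379 F [-0.8 -0.1  0.4] q6 [-0.49  0.88  1.21 -0.03  1.19  1.29]
```

Request:
carry_out([
  [[0, 0, -0.1], 0, 0.8],
  [[0, 0, 0], 0, 0.8],
  [[0, 0, 0], 0, 0.5],
  [[0, 0, 0], 0, 0.4],
  [[0, 0, 0], 0, 0.3],
  [[0, 0, 0], 0, 0.1],
  [[0, 0, 0], 0, 0],
  [[0, 0, 0], 0, 0],
  [[0, 0, 0], 0, 0],
])

```text
time: 49.35
position: [0.6645, -0.2373, 0.0716]
tool_rot: [-0.634, 0.77, 0.059, -0.04]
ft_force: [0.2, 0.6, 0.1]
grip_width: 0.0824
```

Request:
carry_out([
  [[0, 0, 0.5], 0, 0],
  [[0, 0, 1.2], 0, 0],
  [[0, 0, 1.5], 0, 0],
  [[0, 0, 1.5], 0, 0],
  [[0, 0, 1.5], 0, 0],
  [[0, 0, 1.5], 0, 0],
  [[0, 0, 1.5], 0, 0],
  [[0, 0, 1.5], 0, 0],
  [[0, 0, 1.5], 0, 0],
  [[0, 0, 1.5], 0, 0],
])

```text
time: 50.35
position: [0.6642, -0.2371, 0.2217]
tool_rot: [-0.634, 0.77, 0.058, -0.04]
ft_force: [0.2, 0.4, -0.1]
grip_width: 0.087
```

Request:
carry_out([
  [[0, 2, 0.5], 0, 0],
  [[0, 3, 0.5], 0, 0],
  [[0, 3, 0.5], 0, 0],
  [[0, 3, 0.5], 0, 0],
  [[0, 3, 0], 0, 0],
  [[0, 3, 0], 0, 0],
  [[0, 1, 0], 0, 0],
  [[0, 0, 0], 0, 0],
])

```text
time: 51.15
position: [0.6615, -0.0424, 0.2464]
tool_rot: [-0.635, 0.77, 0.059, -0.039]
ft_force: [0.1, 0.4, -0.5]
grip_width: 0.0868
```

```bash
python3 - <<'E'
from h import *
state(); c=cams.camera("top"); b=cv2.resize(c["pixels"][120:320,325:405,::-1],None,fx=3,fy=3)
s=cams.camera("scene"); a=cv2.resize(s["pixels"][210:370,130:280,::-1],None,fx=3.5,fy=3.75)
cv2.imwrite("pics/f.png",np.hstack([b,a[:600]]))
E
```

```text
t 51.15 pos [ 0.6615 -0.0424  0.2464] jaw yaw -101.05 z [-0.134  0.041 -0.99 ] w 0.0868 F [ 0.1  0.4 -0.5] q6 [-0.24  0.64  1.22  0.01  1.43  1.52]
```

View pics/f.png

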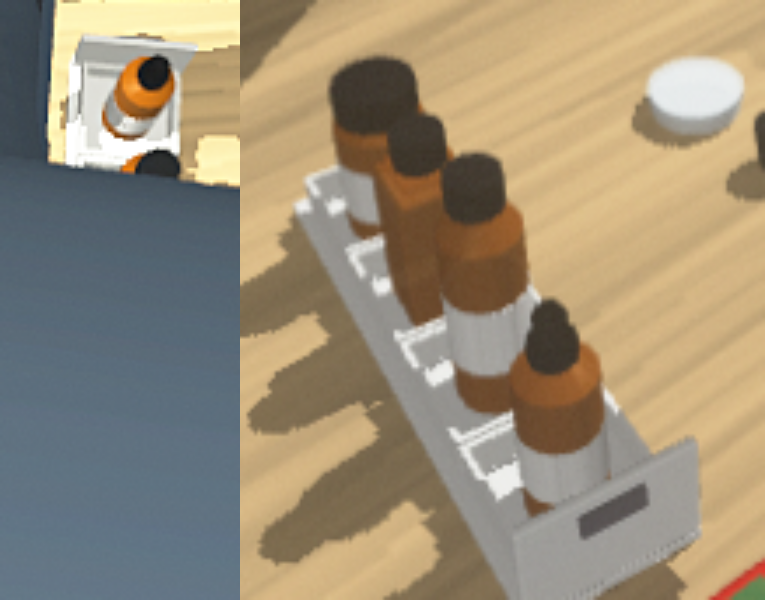

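All four bottles stand upright in their own pockets. From the plate the order is dropper, tall, square, squat, and the robot is clear of them.

```bash
python3 -c "
from rig import robot
print(robot.hand_in())"
```

```text
the job is handed in; nothing more can be done
None
```

All four bottles are now in the other rack in reverse order, and the job was handed in at about 51 s of the 122 s allowed. Counting from the end plate, the order is dropper, tall, square, squat.

**Final check:** In the last scene picture every bottle stands upright in its own pocket, with the gripper open and well clear. In the last top view the arm hid the squat, square and most of the tall bottle. Earlier top views, taken after each of those was placed, showed them standing correctly.

**Forces:** No reading I took was above about 4 N.

**What disagreed:**
- **Tool tilt:** The tool slowly tilted as it travelled, reaching about 8°, and I could not trim it out. The square, tall and dropper bottles were therefore set down leaning about 2–3° and settled flat when released.
- **Camera positions:** The top and wrist cameras disagreed by a few mm on where the bottles stood, about 5 mm at most (the dropper). That was well within the grip and pocket clearances.

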